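# Start a full cycle on the UV instrument steriliser

### The job

Start a full cycle on the UV instrument steriliser, only by pushing with the fingertips: push its raised lid down until it is fully shut, then press the right-hand half of the black power rocker fully down to switch the machine on, and only then press the green key right down and let it come up again. Do not press the blue or red key, lift the lid further open, or pick up or shove the steriliser; leave the forceps in its chamber and the jar, cup and tape roll standing around it where they are.

Things in the scene. Friction and masses are not known exactly. Their poses are not given: they have to be found in the camera images.
- steriliser: white benchtop box, 270 mm deep (x) x 300 wide (y), about 4 kg, loose on rubber feet. Origin: centre of underside, on the table; x from console to hinge (away from the robot, yaw within 0.35), y left, z up. Chamber rim 110 mm high; in front a grey console (x -135 to -49 mm), 82 mm high in front, 94 behind. On it left to right: blue, green, red key, black rocker; blank display behind the keys
- lid (a joint): lid angle, rad: 0 = shut, positive = open; starts 0.5 to 0.8, at most 1.3. White lid with amber window, 175 mm from hinge to front edge, 296 wide, 16 thick, 14 mm thumb lip at the middle of the front edge. Hinge line along the steriliser's y at x = 125, z = 111 mm in its frame (the lid's underside). A stiff hinge holds it at any angle; 2 to 4 N on its front part closes it; no latch
- lid_edge (a point): point on the lid's upper face, middle of its width, 20 mm from its front edge (155 mm from the hinge line, 16 mm above the lid's underside); it moves with the lid. Axes: x towards the hinge along the lid, z out of the upper face. When shut it lies 127 mm above the table
- rocker (a joint): black power rocker, rad: 0 = off (right half raised), 0.4 = fully on (right half down). Stays where it is left; 3 to 4 N on its right half turns it. 28 mm (x) x 44 mm (y); pivot in its middle, along the steriliser's x, 7 mm above the console. The halves form a shallow V: the half that is down lies level with the console, the other stands up at 0.4 rad
- rocker_on (a point): point on the upper face of the rocker's right half (marked with a white bar near its end), 15 mm from the pivot; it moves with the rocker and sinks about 6 mm from off to on. In the steriliser's frame the pivot is at x = -101, y = -95, z = 94 mm
- key_green (a joint): travel of the green full-cycle key in m: 0 = up, 0.004 = right down; springs back, 1.5 N starts it and 4.6 N takes it right down
- key_green_top (a point): centre of the top of the green round key, 24 mm in diameter, standing 9 mm above the console, 45 mm left of the console's middle. z = the key's axis, upwards (tilted 0.14 rad towards the robot, as the console)
- key_blue (a joint): travel of the blue short-cycle key, as the green one; not to be pressed
- key_blue_top (a point): centre of the top of the blue key, same size, 55 mm left of the green one
- key_red (a joint): travel of the red stop key, as the green one; not to be pressed
- key_red_top (a point): centre of the top of the red key, same size, 55 mm right of the green one
- forceps_in: steel forceps 125 mm long, 8 mm high, loose on the chamber floor (32 mm above the table); origin under its middle, x along it
- forceps_in2: a second pair of the same, beside it in the chamber
- jar: specimen jar, diameter 60 mm, 85 mm high, loose on the table beside one end of the console; origin at the centre of its base
- cup: empty paper cup, rim diameter 74 mm, 95 mm high, loose on the table beside the other end of the console; origin at the centre of its base
- tape: roll of masking tape lying flat, diameter 100 mm, 24 mm high; origin at the centre of its underside
Not all that is in view belongs to the job. What is shaped like the cup but orange or turquoise is not meant.

How it is judged:
By the outcome, as a careful person would: the job done as asked, in the order asked, and still so for the second after the job is handed in, with the robot touching nothing.
It also fails if it takes over 51 s, if anything falls off the work surface, if the arm or the gripper's body presses on something with over 40 N, if the wrist force passes 120 N, or if a joint passes its speed limit or range.

### The arm

A 7-joint arm with a two-finger parallel gripper is mounted at the origin on the work surface. World frame = base frame: x ahead of the robot, y to its left, z up, the work surface at z = 0. Lengths are in m, angles in degrees, forces in N, time in s.
With the tool pointing down it reaches from about 0.35 to 0.9 m from the base axis. Payload 8.1 kg.
Tool frame: the origin (TCP) lies midway between the tips of the shut fingers; the grasp point (between the pads) lies 19 mm behind it; z points along the fingers, y is the direction in which the jaws open and shut (so a half turn about z gives the same grasp; the last joint's range is limited). The gripper opens to 85 mm and grips with 20 to 120 N. Pads are 22 mm wide; open, the fingers measure 114 mm over their backs; the gripper's body (76 mm by 85 mm) begins 54 mm behind the grasp point. The pads swing forward as they close: fully open they stand 13 mm farther back than shut.
Start: joints at [67.804, 24.895, 1.432, 90.138, -0.665, 64.973, -4.303], TCP at [0.176, -0.6, 0.231] pointing down, gripper open.
Joint ranges: [-149.89, 149.89], [-25.12, 119.58], [-72.63, 75.52], [4.76, 147.25], [-75.54, 255.54], [6.69, 114.76], [-157.13, 157.13]. Speed limits (degrees/s): [127.2, 127.2, 172.46, 172.46, 180, 180, 180].

### API

Orientations are given as a 3x3 rotation matrix whose columns are the frame's x, y, z axes.
In Python, from workcell import read_state, grab_frame, sign_off gives the robot as it stands.
- The arm moves only by the tool carry_out, never from a script. Its argument "steps" is a list that holds one entry, the list of rows, each a list of 5 numbers: the finger opening in m, from 0 to 0.0854, then the shift along the tool's x, y, z in m, then the turn about the tool's z in degrees. A call has exactly 8 rows; each row shifts and turns the commanded pose from where the row before left it, along the tool's axes as they then stand; what a row does not reach is not made up. A row lasts 1/12 s, in which the tool goes at most 41.7 mm and 7.16 degrees, less where a joint would pass 70% of its speed; a pose out of reach is approached as far as the arm can. A call is refused whole if a number of a shift passes 0.0417 or a number of a turn 7.16, either way. A call with a gripper value outside its range is refused whole. The fingers move at their own pace and stop on an object; "force" is the grip in N (left out, the last holds). Time passes only in rows, so rows that do not move let the fingers close, or fill a call up. It gives the time, the measured TCP pose, the force and the opening at its end, in the units of the state.
- read_state(): the state, without advancing time (a new reading comes with each control period).
- grab_frame(name): name is "scene" or "top" or "wrist"; returns a dict with "color" (384x512x3 uint8, red, green, blue), "fx", "fy", "cx", "cy" (pixels), "rvec" (rotation vector, rad) and "tvec" (3), from world to camera coordinates, as OpenCV has them; the wrist camera has in their place "hand_eye" (4x4, takes a point from camera to tool coordinates, whose origin is the TCP and whose axes are the flange's). Camera axes: x right, y down, z forward; pixel columns grow to the right and rows downward; lengths in m; the calibration is good to about 2 mm. A picture is of the moment at which its call begins: read the wrist's pose just before it. There is no depth.
- sign_off(): hands the job in, once; it reports no verdict.
The state is a dict: "time_s": time; "joints": joint angles; "joint_vel": joint speeds; "joint_torque": joint torques, N m; "tool_pos": TCP position; "tcp_rot": TCP orientation; "force": force on the tool from outside, world axes, zero at the start; "moment": the same for the moment, N m; "grip_width": finger opening in m.
Only numpy, scipy, OpenCV 4.12 (cv2) and the standard library are available. Lean on these libraries where they do the work, as an engineer would, in place of code of your own. Each camera call takes 0.05 s, during which the arm holds its last target.

## Working session

There is one attempt and no reset: what is moved stays moved. The work goes in short steps, Python scripts to look and compute and a tool call to move; the robot and the scene stay as the last step left them, time stands still between calls to the robot, and variables do not carry over. Pictures are saved under pics/ and viewed, and the job is handed in when it is done.

Besides the shell and the picture viewer there is one more tool, called after "Request:" in YAML: its name, and indented under it one key for each argument. carry_out: Moves the arm, as the interface text tells. Its arguments: {"type":"object","properties":{"steps":{"type":"array"},"force":{"type":"number"}},"required":["steps"]}

```bash
mkdir -p pics; python3 - <<'E'
from workcell import read_state, grab_frame
import cv2,numpy as np
s=read_state();print({k:np.round(v,3).tolist() for k,v in s.items()})
for n in("scene","top"):
    f=grab_frame(n);print(n,f["fx"],f["cx"],f["cy"],f["rvec"],f["tvec"])
    cv2.imwrite(f"pics/{n}0.png",f["color"][:,:,::-1])
    np.savez(f"{n}0.npz",**f)
E
```

```text
{'time_s': 0.0, 'joints': [67.804, 24.936, 1.43, 90.188, -0.665, 64.974, -4.302], 'joint_vel': [0.007, 0.005, 0.015, -0.001, -0.055, 0.012, -0.087], 'joint_torque': [0.001, -67.045, 1.026, -31.62, 0.016, 0.012, 0.0], 'tool_pos': [0.175, -0.599, 0.231], 'tcp_rot': [[0.96, 0.281, -0.001], [0.281, -0.96, 0.001], [-0.0, -0.002, -1.0]], 'force': [-0.227, -0.187, 0.878], 'moment': [-0.032, 0.066, -0.027], 'grip_width': 0.085}
scene 500.01984521889585 255.0764275594536 187.903310429674 [ 1.47939926  2.07945409 -0.82954105] [ 0.11498089 -0.31682489  1.75927161]
top 462.8992843379464 259.47131382757516 192.1127170527406 [ 2.11224597 -2.16254125  0.18903586] [0.0637902  0.57744892 1.15516494]
```

View pics/scene0.png

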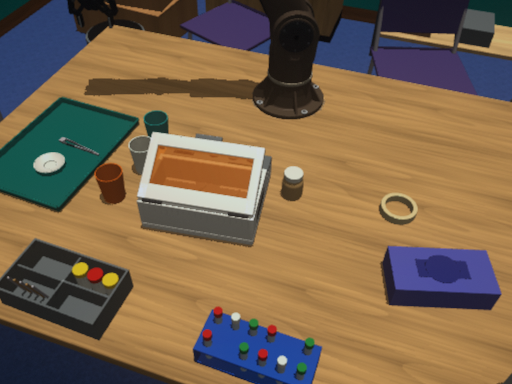

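View pics/top0.png

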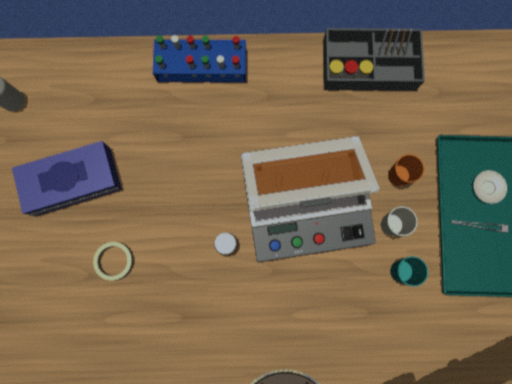

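The top view shows the steriliser with the console at about (313,235). Its keys are blue (275,245), green (297,242) and red (319,239), and the rocker is at (352,232). The jar is at (226,244) and the grey cup at (402,222).

```bash
cat > h.py <<'E'
import cv2,numpy as np
def cam(f):
    R=cv2.Rodrigues(np.array(f["rvec"]))[0];t=np.array(f["tvec"]).ravel()
    return R,t
def ray(f,u,v,z):
    R,t=cam(f);d=R.T@np.array([(u-f["cx"])/f["fx"],(v-f["cy"])/f["fy"],1]);c=-R.T@t
    return c+d*(z-c[2])/d[2]
def proj(f,p):
    R,t=cam(f);q=R@np.array(p)+t
    return np.array([f["fx"]*q[0]/q[2]+f["cx"],f["fy"]*q[1]/q[2]+f["cy"]])
E
python3 - <<'E'
from h import *
f=dict(np.load("top0.npz"));c=f["color"]
h=cv2.cvtColor(c,cv2.COLOR_RGB2HSV)
m=np.zeros(h.shape[:2],bool);m[225:262,250:335]=1
P={}
for n,a,b in(("blue",105,130),("green",45,85),("red",-8,8)):
    H=h[...,0].astype(int);H=np.where(H>170,H-180,H)
    k=m&(H>=a)&(H<=b)&(h[...,1]>120)&(h[...,2]>50)
    N,L,S,C=cv2.connectedComponentsWithStats(k.astype(np.uint8))
    i=1+np.argmax(S[1:,4]);P[n]=ray(f,*C[i],0.097);print(n,C[i],S[i],P[n])
print(np.linalg.norm(P["blue"]-P["green"]),np.linalg.norm(P["red"]-P["green"]))
d=P["blue"]-P["red"];print("yaw",np.degrees(np.arctan2(-d[0],d[1])))
cv2.imwrite("pics/topz.png",cv2.resize(c[130:270,235:425,::-1],None,fx=4,fy=4,interpolation=cv2.INTER_CUBIC))
E
```

```text
blue [274.55263158 245.09210526] [270 241  10  10  76] [0.43826958 0.01697126 0.097     ]
green [296.734375 241.875   ] [293 238   9   9  64] [ 0.44482 -0.03761  0.097  ]
red [318.59756098 238.31707317] [314 234  10  10  82] [ 0.45224166 -0.09160736  0.097     ]
0.05497292533000252 0.05450500219313312
yaw 7.332621797607761
```

View pics/topz.png

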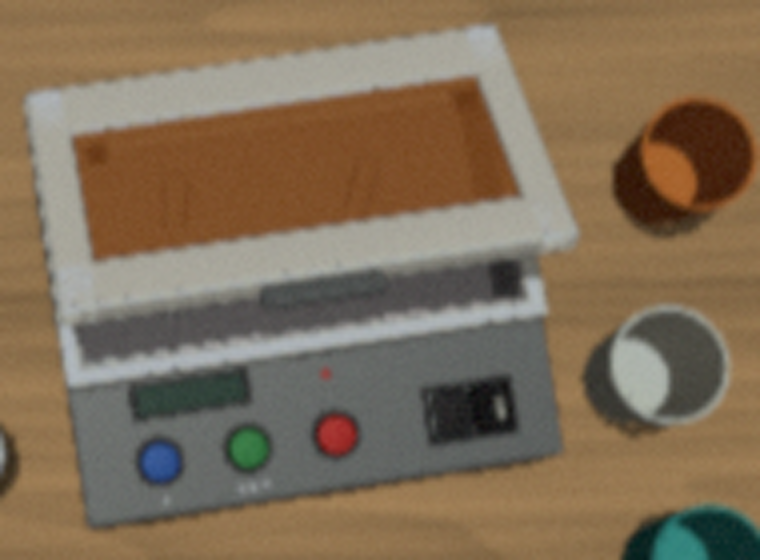

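```bash
cat >> h.py <<'E'
yaw=np.radians(7.33)
ex=np.array([np.cos(yaw),np.sin(yaw),0]);ey=np.array([-ex[1],ex[0],0]);ez=np.array([0,0,1.])
XK=-.104
O=np.array([.44482,-.0375,0])-XK*ex-.045*ey
def W(x,y,z): return O+x*ex+y*ey+z*ez
E
python3 - <<'E'
from h import *
from scipy.optimize import brentq
f=dict(np.load("top0.npz"));s=dict(np.load("scene0.npz"));
print("O",O)
z=lambda u,v:(235+u/4,130+v/4)
# checks of origin: rocker centre, console front corners, cup
def loc(p): p=p-O; return np.round([p@ex,p@ey,p[2]],4)
print("rocker mid",loc(ray(f,*z(468,410),.096)))
print("front L",loc(ray(f,*z(92,524),.082)),"front R",loc(ray(f,*z(560,455),.082)))
print("rim front L/R",loc(ray(f,*z(72,382),.110)),loc(ray(f,*z(547,312),.110)))
print("cup rim",loc(ray(f,*z(670,362),.095)),"jar",loc(ray(f,226,244,.085)))
# lid angle: front edge upper, mid
R,t=cam(f);c=-R.T@t
for n,(u,v),y in(("mid",z(318,278),0),("L",z(62,320),.148),("R",z(576,242),-.148)):
    def err(a):
        p=W(.125-.175*np.cos(a)-.016*np.sin(a),y,.111+.175*np.sin(a)+.016*np.cos(a)); return proj(f,p)[1]-v
    A=np.linspace(.1,1.2,12);print(n,[round(err(a),1) for a in A])
    a=brentq(err,.4,1.0) if err(.4)*err(1.)<0 else None
    print(a, a and proj(f,W(.125-.175*np.cos(a)-.016*np.sin(a),y,.111+.175*np.sin(a)+.016*np.cos(a))),(u,v))
E
```

```text
O [ 0.55371137 -0.06886352  0.        ]
rocker mid [-0.1018 -0.0936  0.096 ]
front L [-0.1352  0.1456  0.082 ] front R [-0.1373 -0.148   0.082 ]
rim front L/R [-0.0494  0.1449  0.11  ] [-0.0507 -0.1497  0.11  ]
cup rim [-0.0915 -0.2231  0.095 ] jar [-0.0822  0.2175  0.085 ]
mid [np.float64(16.0), np.float64(14.7), np.float64(12.6), np.float64(9.8), np.float64(6.2), np.float64(1.9), np.float64(-3.1), np.float64(-8.8), np.float64(-15.1), np.float64(-21.9), np.float64(-29.2), np.float64(-36.8)]
0.6395460732032859 [316.03948176 199.5       ] (314.5, 199.5)
L [np.float64(14.9), np.float64(13.7), np.float64(11.8), np.float64(9.1), np.float64(5.6), np.float64(1.4), np.float64(-3.5), np.float64(-9.2), np.float64(-15.4), np.float64(-22.2), np.float64(-29.4), np.float64(-37.0)]
0.6301066388571894 [249.62068771 210.        ] (250.5, 210.0)
R [np.float64(15.7), np.float64(14.2), np.float64(12.1), np.float64(9.1), np.float64(5.4), np.float64(1.0), np.float64(-4.1), np.float64(-9.9), np.float64(-16.3), np.float64(-23.1), np.float64(-30.4), np.float64(-37.9)]
0.6204865509617751 [381.76470459 190.5       ] (379.0, 190.5)
```

The measured console and rim points match the given dimensions within about 2 mm (one rim corner is about 5 mm off in y), and the lid angle comes out at about 0.63. I'll move above the lid edge now.

Request:
carry_out:
  steps:
    - [[0,0,0,-0.035,0],[0,0.01,-0.008,-0.035,0],[0,0.025,-0.02,0,0],[0,0.028,-0.0226,0,0],[0,0.028,-0.0226,0,0],[0,0.028,-0.0226,0,0],[0,0.028,-0.0226,0,0],[0,0.028,-0.0226,0,0]]
  force: 40

```text
time_s: 0.77
tool_pos: [0.3045, -0.4136, 0.3011]
tcp_rot: [[0.96, 0.281, -0.0], [0.281, -0.96, 0.0], [-0.0, -0.0, -1.0]]
force: [0.2, -0.5, -0.4]
grip_width: 0.0002
```

Request:
carry_out:
  steps:
    - [[0,0.028,-0.0226,0,0],[0,0.028,-0.0226,0,0],[0,0.028,-0.0226,0,0],[0,0.028,-0.0226,0,0],[0,0.028,-0.0226,0,0],[0,0.028,-0.0226,0,0],[0,0.028,-0.0226,0,0],[0,0.028,-0.0226,0,0]]

```text
time_s: 1.43
tool_pos: [0.4686, -0.1773, 0.3012]
tcp_rot: [[0.96, 0.281, -0.0], [0.281, -0.96, -0.0], [-0.0, -0.0, -1.0]]
force: [0.6, -0.6, -0.5]
grip_width: 0.0001
```

Request:
carry_out:
  steps:
    - [[0,0.028,-0.0226,0,0],[0,0.028,-0.0226,0,0],[0,0.01,-0.008,0,0],[0,0,0,0,3],[0,0,0,0,3],[0,0,0,0,3],[0,0,0,0,0],[0,0,0,0,0]]

```text
time_s: 2.1
tool_pos: [0.5163, -0.1093, 0.301]
tcp_rot: [[0.992, 0.129, -0.001], [0.129, -0.992, -0.0], [-0.001, -0.0, -1.0]]
force: [0.3, 0.7, 0.2]
grip_width: 0.0001
```

```bash
python3 - <<'E'
from h import *
from workcell import *
p=np.array(read_state()["tool_pos"])
d=p-O;print("local",d@ex,d@ey,d[2])
for n in("scene","wrist"):
    f=grab_frame(n);cv2.imwrite(f"pics/{n}1.png",f["color"][:,:,::-1])
E
```

```text
local -0.04223358695105587 -0.03535560686404697 0.30102068086396905
```

View pics/wrist1.png

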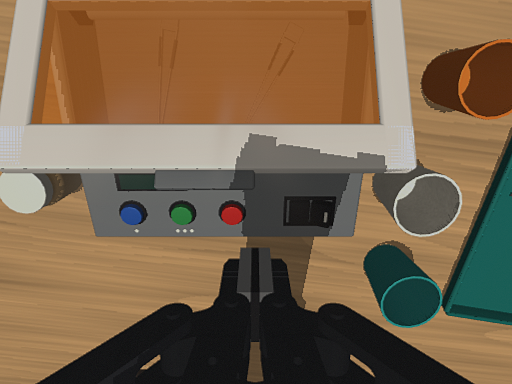

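The wrist view shows the tool aligned with the console, the shut fingertips at (255,255) in front of it and the lid clear ahead. Now I'll go over the lid edge and push down along its arc.

Request:
carry_out:
  steps:
    - [[0,0.015,-0.018,0,0],[0,0.015,-0.0174,0.01,0],[0,0,0,0.02,0],[0,0,0,0.02,0],[0,0,0,0.01,0],[0,0,0,0.005,0],[0,0,0,0.005,0],[0,0,0,0.004,0]]

```text
time_s: 2.87
tool_pos: [0.5421, -0.0707, 0.2276]
tcp_rot: [[0.992, 0.127, 0.001], [0.127, -0.992, -0.0], [0.001, 0.0, -1.0]]
force: [-1.1, -0.3, -0.2]
grip_width: -0.0001
```

Request:
carry_out:
  steps:
    - [[0,-0.001,0,0.004,0],[0,-0.001,0,0.004,0],[0,-0.001,0,0.004,0],[0,-0.001,0,0.004,0],[0,-0.001,0,0.004,0],[0,-0.001,0,0.004,0],[0,-0.001,0,0.004,0],[0,-0.001,0,0.004,0]]

```text
time_s: 3.53
tool_pos: [0.5341, -0.0714, 0.1951]
tcp_rot: [[0.992, 0.127, 0.001], [0.127, -0.992, -0.0], [0.001, 0.0, -1.0]]
force: [0.1, -0.1, 2.6]
grip_width: 0.0002
```

Request:
carry_out:
  steps:
    - [[0,-0.001,0,0.004,0],[0,-0.001,0,0.004,0],[0,-0.001,0,0.004,0],[0,-0.001,0,0.004,0],[0,-0.001,0,0.004,0],[0,-0.001,0,0.004,0],[0,-0.001,0,0.004,0],[0,-0.001,0,0.004,0]]

```text
time_s: 4.2
tool_pos: [0.5257, -0.0725, 0.1629]
tcp_rot: [[0.992, 0.127, -0.0], [0.127, -0.992, -0.0], [-0.0, 0.0, -1.0]]
force: [-0.8, -0.2, 2.1]
grip_width: 0.0001
```

Request:
carry_out:
  steps:
    - [[0,-0.001,0,0.004,0],[0,0,0,0.004,0],[0,0,0,0.004,0],[0,0,0,0.004,0],[0,0,0,0.004,0],[0,0,0,0.004,0],[0,0,0,0.003,0],[0,0,0,0.002,0]]

```text
time_s: 4.87
tool_pos: [0.5247, -0.0726, 0.1338]
tcp_rot: [[0.992, 0.127, -0.001], [0.127, -0.992, -0.0], [-0.001, -0.0, -1.0]]
force: [-1.0, 0.7, 2.9]
grip_width: -0.0002
```

Request:
carry_out:
  steps:
    - [[0,0,0,0.002,0],[0,0,0,0.002,0],[0,0,0,0.001,0],[0,0,0,0.001,0],[0,0,0,0.001,0],[0,0,0,0,0],[0,0,0,0,0],[0,0,0,0,0]]

```text
time_s: 5.53
tool_pos: [0.5252, -0.0725, 0.1274]
tcp_rot: [[0.992, 0.127, 0.0], [0.127, -0.992, 0.0], [0.0, 0.0, -1.0]]
force: [0.1, 1.0, 0.0]
grip_width: 0.0004
```

Request:
carry_out:
  steps:
    - [[0,0,0,0.0005,0],[0,0,0,0.0005,0],[0,0,0,0.0005,0],[0,0,0,0.0005,0],[0,0,0,0,0],[0,0,0,0,0],[0,0,0,0,0],[0,0,0,0,0]]

```text
time_s: 6.2
tool_pos: [0.5252, -0.0726, 0.127]
tcp_rot: [[0.992, 0.127, 0.001], [0.127, -0.992, -0.001], [0.001, 0.001, -1.0]]
force: [-6.0, -0.4, 20.2]
grip_width: 0.0003
```

The force rose to 20 N at z = 0.127, so the lid is shut. I'll back off and look.

Request:
carry_out:
  steps:
    - [[0,0,0,-0.005,0],[0,0,0,-0.015,0],[0,0,0,-0.025,0],[0,-0.02,0.015,-0.025,0],[0,-0.03,0.03,-0.02,0],[0,-0.03,0.03,0,0],[0,-0.03,0.03,0,0],[0,-0.025,0.01,0,0]]

```text
time_s: 6.87
tool_pos: [0.4077, -0.2032, 0.2135]
tcp_rot: [[0.992, 0.123, 0.001], [0.123, -0.992, -0.002], [0.001, 0.002, -1.0]]
force: [-0.4, -1.0, -0.1]
grip_width: 0.0001
```

```bash
python3 - <<'E'
from h import *
from workcell import *
s=read_state();p=np.array(s["tool_pos"])
d=p-O;print("local",d@ex,d@ey,d[2],s["force"])
np.savez("st2.npz",p=p,R=s["tcp_rot"])
for n in("wrist","top","scene"):
    f=grab_frame(n);cv2.imwrite(f"pics/{n}2.png",f["color"][:,:,::-1]);np.savez(f"{n}2.npz",**f)
E
```

```text
local -0.1619298631545157 -0.11456423347522 0.2135181000565105 [-0.35776693 -1.02403547 -0.14511128]
```

View pics/wrist2.png

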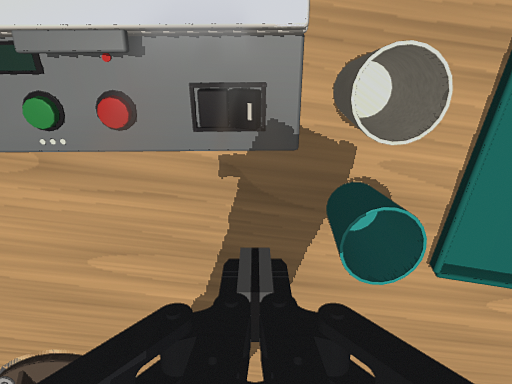

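View pics/top2.png

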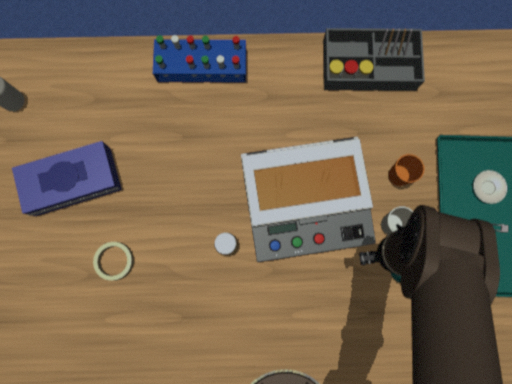

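View pics/scene2.png

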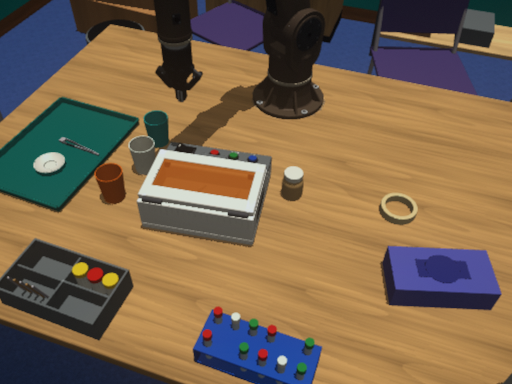

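All three views show the lid shut. In the top view the keys are at (275,245), (297,242) and (319,239), and the white bar shows in the wrist view at about (250,111). I'll re-measure the pose.

```bash
python3 - <<'E'
from h import *
def keys(f,m):
    h=cv2.cvtColor(f["color"],cv2.COLOR_RGB2HSV);o={}
    for n,a,b in(("blue",105,130),("green",45,85),("red",-8,8)):
        H=h[...,0].astype(int);H=np.where(H>170,H-180,H)
        k=m&(H>=a)&(H<=b)&(h[...,1]>120)&(h[...,2]>50)
        N,L,S,C=cv2.connectedComponentsWithStats(k.astype(np.uint8))
        if N>1:o[n]=C[1+np.argmax(S[1:,4])]
    return o
f=dict(np.load("top2.npz"));m=np.zeros((384,512),bool);m[225:262,250:335]=1
for n,c in keys(f,m).items(): 
    p=ray(f,*c,.096);d=p-O;print("top",n,c,p,"loc",d@ex,d@ey)
w=dict(np.load("wrist2.npz"));s=np.load("st2.npz");T=w["hand_eye"]
def wray(u,v,z):
    d=s["R"]@T[:3,:3]@np.array([(u-w["cx"])/w["fx"],(v-w["cy"])/w["fy"],1]);c=s["p"]+s["R"]@T[:3,3]
    return c+d*(z-c[2])/d[2]
m=np.zeros((384,512),bool);m[80:150,:180]=1
for n,c in keys(w,m).items():
    p=wray(*c,.096);d=p-O;print("wrist",n,c,p,"loc",d@ex,d@ey)
for n,c,z in(("bar",(250,111),.102),("rocker mid",(228,108),.096),("corner FR",(298,151),.082),("lid R corner",(308,22),.127)):
    d=wray(*c,z)-O;print(n,d@ex,d@ey)
E
```

```text
top blue [274.61842105 245.        ] [0.43854335 0.01676337 0.096     ] loc -0.1033022253248883 0.09962071385442604
top green [296.80952381 241.76190476] [ 0.44515078 -0.03789285  0.096     ] loc -0.10372205006799495 0.04456815418446231
top red [318.59756098 238.31707317] [ 0.45230719 -0.09174293  0.096     ] loc -0.1034945215414465 -0.009754886612248711
wrist green [ 38.77696078 112.16176471] [ 0.4457694  -0.03792652  0.096     ] loc -0.1031127762326112 0.044455834360765285
wrist red [112.53384419 112.33077905] [ 0.4523062 -0.0918745  0.096    ] loc -0.10351228704712213 -0.009885254940895162
bar -0.10247527621647284 -0.11139683747316913
rocker mid -0.10083130403084736 -0.09516759389691408
corner FR -0.13620469894010034 -0.1495944452682194
lid R corner -0.0479227717833684 -0.14702807786613362
```

The wrist and top views agree within 1 mm and the steriliser has not moved. Next I'll press the rocker's right half at local (-0.101, -0.113).

Request:
carry_out:
  steps:
    - [[0,0.02,-0.002,0,0],[0,0.02,0,0,0],[0,0.02,0,0.015,0],[0,0.001,0,0.03,0],[0,0,0,0.03,0],[0,0,0,0.02,0],[0,0,0,0.006,0],[0,0,0,0.001,0]]

```text
time_s: 7.68
tool_pos: [0.4696, -0.1879, 0.1098]
tcp_rot: [[0.992, 0.129, -0.002], [0.129, -0.992, 0.001], [-0.002, -0.002, -1.0]]
force: [-0.9, -0.5, 0.4]
grip_width: -0.0002
```

Request:
carry_out:
  steps:
    - [[0,0,0,0.001,0],[0,0,0,0.001,0],[0,0,0,0.001,0],[0,0,0,0.001,0],[0,0,0,0.001,0],[0,0,0,0.001,0],[0,0,0,0.001,0],[0,0,0,0.001,0]]

```text
time_s: 8.35
tool_pos: [0.4698, -0.1892, 0.1032]
tcp_rot: [[0.992, 0.127, 0.0], [0.127, -0.992, -0.0], [0.0, 0.0, -1.0]]
force: [0.4, -0.8, 3.4]
grip_width: -0.0002
```

Request:
carry_out:
  steps:
    - [[0,0,0,-0.004,0],[0,-0.0025,0.004,0,0],[0,0,0,0,0],[0,0,0,0.003,0],[0,0,0,0.0015,0],[0,0,0,0.0015,0],[0,0,0,0.0015,0],[0,0,0,0.0015,0]]

```text
time_s: 9.02
tool_pos: [0.4682, -0.1937, 0.0982]
tcp_rot: [[0.992, 0.127, 0.001], [0.127, -0.992, -0.001], [0.001, 0.001, -1.0]]
force: [-0.2, -1.8, 2.8]
grip_width: -0.0001
```

Request:
carry_out:
  steps:
    - [[0,0,0,0.001,0],[0,0,0,0.001,0],[0,0,0,0.001,0],[0,0,0,0,0],[0,0,0,0,0],[0,0,0,0,0],[0,0,0,0,0],[0,0,0,0,0]]

```text
time_s: 9.68
tool_pos: [0.4677, -0.1932, 0.095]
tcp_rot: [[0.992, 0.127, -0.0], [0.127, -0.992, 0.0], [-0.0, -0.0, -1.0]]
force: [0.4, -0.7, 2.1]
grip_width: -0.0001
```

Request:
carry_out:
  steps:
    - [[0,0,0,0.0005,0],[0,0,0,0.0005,0],[0,0,0,0.0005,0],[0,0,0,0.0005,0],[0,0,0,0,0],[0,0,0,0,0],[0,0,0,0,0],[0,0,0,0,0]]

```text
time_s: 10.35
tool_pos: [0.4679, -0.1932, 0.0943]
tcp_rot: [[0.992, 0.127, 0.001], [0.127, -0.992, -0.0], [0.001, 0.001, -1.0]]
force: [-4.2, 0.9, 19.8]
grip_width: 0.0001
```

It stopped hard at 20 N at z = 0.094, which is the fully-on level. I'll lift and look.

Request:
carry_out:
  steps:
    - [[0,0,0,-0.005,0],[0,0,0,-0.025,0],[0,0,0,-0.035,0],[0,-0.015,-0.01,-0.035,0],[0,-0.025,-0.03,0,0],[0,-0.02,-0.03,0,0],[0,0,-0.02,0,0],[0,0,0,0,0]]

```text
time_s: 11.02
tool_pos: [0.3945, -0.1081, 0.193]
tcp_rot: [[0.991, 0.131, -0.002], [0.131, -0.991, 0.001], [-0.002, -0.001, -1.0]]
force: [0.0, 1.3, 0.6]
grip_width: -0.0004
```

```bash
python3 - <<'E'
from h import *
from workcell import *
s=read_state();p=np.array(s["tool_pos"])
d=p-O;print("local",d@ex,d@ey,d[2],s["force"])
f=grab_frame("wrist");cv2.imwrite("pics/wrist3.png",f["color"][:,:,::-1])
cv2.imwrite("pics/wrist3z.png",cv2.resize(f["color"][20:170,250:450,::-1],None,fx=4,fy=4,interpolation=cv2.INTER_CUBIC))
E
```

```text
local -0.16294250831797275 -0.01864367330295691 0.19299543483307696 [0.04326788 1.26407621 0.58979685]
```

View pics/wrist3.png

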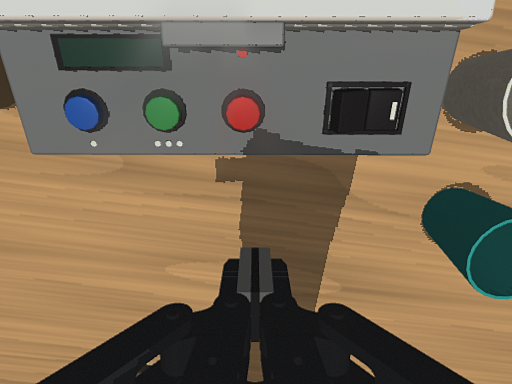

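View pics/wrist3z.png

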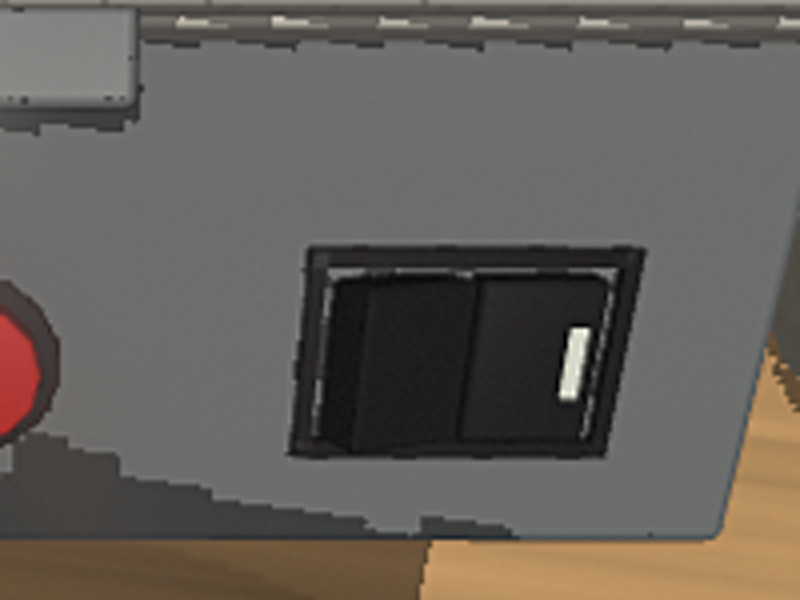

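The wrist view shows the rocker on: its left half is raised with its side visible at (332,110), and the right half with the bar at (393,110) lies flat. Now the green key.

Request:
carry_out:
  steps:
    - [[0,0.02,-0.02,0,0],[0,0.02,-0.02,0,0],[0,0.0195,-0.023,0,0],[0,0,0,0.02,0],[0,0,0,0.03,0],[0,0,0,0.02,0],[0,0,0,0.008,0],[0,0,0,0,0]]

```text
time_s: 11.73
tool_pos: [0.4465, -0.0423, 0.1132]
tcp_rot: [[0.992, 0.127, -0.004], [0.127, -0.992, 0.0], [-0.004, -0.001, -1.0]]
force: [-0.2, 0.9, 0.9]
grip_width: -0.0001
```

```bash
python3 - <<'E'
from h import *
from workcell import *
s=read_state();p=np.array(s["tool_pos"])
d=p-O;print("local",d@ex,d@ey,d[2],s["force"],s["joint_vel"])
E
```

```text
local -0.10291035617671922 0.04005615938119062 0.11317137861856241 [-0.21321063  0.85305905  0.94803541] [ 0.50087899 -2.50979151 -0.73992435 -2.21573049 -1.08192507  2.40560859
  0.93705642]
```

Request:
carry_out:
  steps:
    - [[0,0,-0.004,0,0],[0,0,0,0.005,0],[0,0,0,0.004,0],[0,0,0,0.002,0],[0,0,0,0.001,0],[0,0,0,0.001,0],[0,0,0,0.001,0],[0,0,0,0,0]]

```text
time_s: 12.4
tool_pos: [0.4473, -0.0378, 0.101]
tcp_rot: [[0.992, 0.127, 0.0], [0.127, -0.992, -0.0], [0.0, 0.0, -1.0]]
force: [-0.4, -0.0, 0.1]
grip_width: 0.0001
```

Request:
carry_out:
  steps:
    - [[0,0,0,0.001,0],[0,0,0,0.001,0],[0,0,0,0.001,0],[0,0,0,0.001,0],[0,0,0,0.001,0],[0,0,0,0,0],[0,0,0,0,0],[0,0,0,0,0]]

```text
time_s: 13.07
tool_pos: [0.4474, -0.0377, 0.0962]
tcp_rot: [[0.992, 0.127, 0.0], [0.127, -0.992, -0.0], [0.0, 0.0, -1.0]]
force: [-0.3, 0.6, 2.0]
grip_width: -0.0002
```

Request:
carry_out:
  steps:
    - [[0,0,0,0.001,0],[0,0,0,0.001,0],[0,0,0,0.0005,0],[0,0,0,0.0005,0],[0,0,0,0.0005,0],[0,0,0,0,0],[0,0,0,0,0],[0,0,0,0,0]]

```text
time_s: 13.73
tool_pos: [0.4478, -0.0377, 0.0928]
tcp_rot: [[0.992, 0.127, 0.001], [0.127, -0.992, -0.0], [0.001, 0.0, -1.0]]
force: [0.8, -0.7, 6.1]
grip_width: -0.0002
```

Request:
carry_out:
  steps:
    - [[0,0,0,0.0005,0],[0,0,0,0.0005,0],[0,0,0,0,0],[0,0,0,0,0],[0,0,0,0,0],[0,0,0,0,0],[0,0,0,0,0],[0,0,0,0,0]]

```text
time_s: 14.4
tool_pos: [0.448, -0.0377, 0.0925]
tcp_rot: [[0.992, 0.127, 0.002], [0.127, -0.992, -0.0], [0.002, 0.0, -1.0]]
force: [-1.9, -0.1, 17.4]
grip_width: -0.0002
```

The force reached 17 N against a hard stop, so the key is right down. I'll release it and back well away.

Request:
carry_out:
  steps:
    - [[0,0,0,-0.004,0],[0,0,0,-0.01,0],[0,0,0,-0.03,0],[0,0,0,-0.035,0],[0,-0.025,0,-0.03,0],[0,-0.03,0,0,0],[0,-0.02,0,0,0],[0,0,0,0,0]]

```text
time_s: 15.07
tool_pos: [0.3684, -0.048, 0.2007]
tcp_rot: [[0.992, 0.126, -0.003], [0.126, -0.992, -0.001], [-0.003, 0.001, -1.0]]
force: [-0.9, -0.5, -1.0]
grip_width: -0.0001
```

```bash
python3 - <<'E'
from h import *
from workcell import *
s=read_state();p=np.array(s["tool_pos"])
d=p-O;print("local",d@ex,d@ey,d[2],s["force"])
for n in("wrist","scene","top"):
    f=grab_frame(n);cv2.imwrite(f"pics/{n}4.png",f["color"][:,:,::-1])
    if n=="scene":cv2.imwrite("pics/scene4z.png",cv2.resize(f["color"][100:250,90:290,::-1],None,fx=4,fy=4,interpolation=cv2.INTER_CUBIC))
E
```

```text
local -0.18111715124469538 0.04437687659202945 0.20068680563132238 [-0.88368948 -0.5258958  -0.96713081]
```

View pics/wrist4.png

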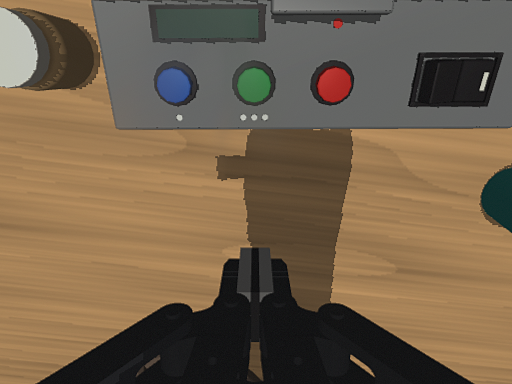

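View pics/scene4z.png

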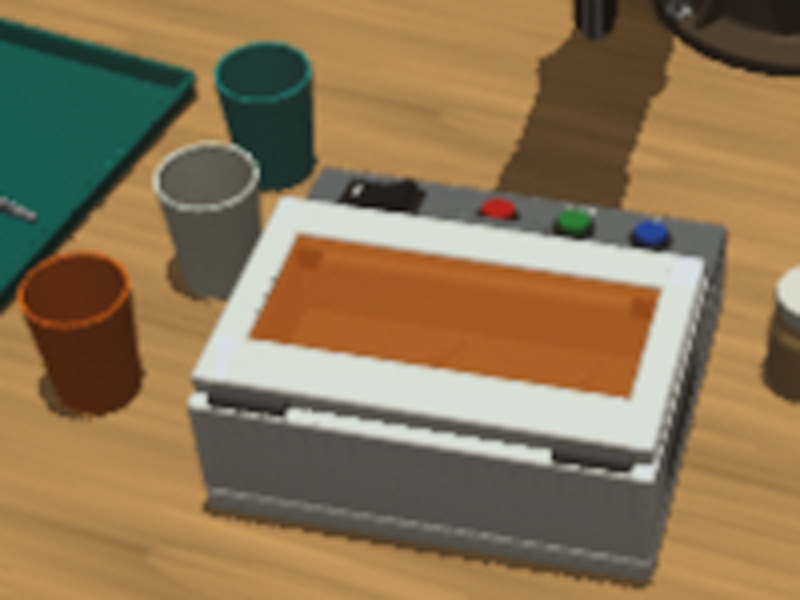

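The wrist view shows all three keys up and the rocker on, with its left half raised at (430,78) and its bar down at (485,81). The scene view shows the lid flat and the cup and jar standing. I'll hand in.

```bash
python3 -c "
from workcell import *
print(sign_off())"
```

```text
the job is handed in; nothing more can be done
None
```

I started the full cycle in the order asked, using only the shut fingertips, and handed the job in at about 15 s of the 51 s limit.

| Step | Where it stopped | Force there |
|---|---|---|
| Lid pushed shut along its arc | 127 mm, the given shut height | 20 N |
| Right half of the rocker pressed down | 94 mm, level with its pivot | 20 N |
| Green key pressed, then released | 92.5 mm, about 4 mm below first contact | 17 N |

- **Final pictures:** the lid lies flat, the rocker's left half is raised with its right half down, and all three keys are up. The blue and red keys were never touched. The cup and jar are standing; I took a last top view but did not look at it, so the tape roll and forceps were not checked at the end.
- **Steriliser position:** re-measured after the lid was shut, it had moved less than about 1 mm. I did not measure it again after the rocker and green key.
- **Disagreements:** the first rocker contact was about 4 mm too close to the pivot, so I lifted, shifted and pressed again. The small red lamp on the console looked the same before and after, so it told me nothing.

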